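# Drop a set of wooden feet into the drop-front kit bin

### The arm

A 6-joint arm with a two-finger parallel gripper is mounted at the origin on the work surface. World frame = base frame: x ahead of the robot, y to its left, z up, the work surface at z = 0. Lengths are in m, angles in degrees, forces in N, time in s.
With the tool pointing down it reaches from about 0.3 to 0.75 m from the base axis. Payload 8.5 kg.
Tool frame: the origin (TCP) lies between the finger pads; the fingertips stand 17 mm ahead of it and the grasp point (between the pads) lies 2 mm behind it (env.finger_overhang is the distance from the TCP to the fingertips, in m); z points along the fingers, y is the direction in which the jaws open and shut (so a half turn about z gives the same grasp; the last joint's range is limited). The gripper opens to 85 mm and grips with 20 to 120 N. Pads are 22 mm wide; open, the fingers measure 114 mm over their backs; the gripper's body (76 mm by 85 mm) begins 54 mm behind the grasp point. The pads swing forward as they close: fully open they stand 13 mm farther back than shut.
Start: joints at [52.58, 21.807, 74.336, -0, 83.858, -12.336], TCP at [0.233, 0.498, 0.248] pointing down, gripper open.
Joint ranges: [-178.18, 178.18], [-50.72, 133.34], [12.68, 142.11], [-81.47, 261.47], [9.98, 163.14], [-165.26, 165.26]. Speed limits (degrees/s): [136.94, 136.94, 180, 180, 180, 180].

### API

Orientations are given as a 3x3 rotation matrix whose columns are the frame's x, y, z axes.
In Python, from rig import readout, vision, env gives the robot as it stands. The module is installed in compiled form; this text tells all that it offers.
- The arm moves only by the tool drive_tool, never from a script. Its argument "series" is one flat list of numbers, 6 for each row, row after row: the shift along the tool's x, y, z in m, then the turn, a rotation vector about the tool's x, y, z in rad. In form: [x, y, z, wx, wy, wz, x, y, z, wx, wy, wz, ...]. A call has 1 to 5 rows; each row shifts and turns the commanded pose from where the row before left it, along the tool's axes as they then stand; what a row does not reach is not made up. A row lasts 1/10 s, in which the tool goes at most 50 mm and 8.59 degrees, less where a joint would pass 70% of its speed; a pose out of reach is approached as far as the arm can. A call with a gripper value outside its range is refused whole. "claw" is the gripper's target within -1 to 1 (fully open at 1, half-way at 0, shut at -1), set as the call begins (left out, the last holds). The fingers move at their own pace and stop on an object; "newtons" is the grip in N (left out, the last holds). Time passes only in rows, so rows that do not move let the fingers close. It gives the time, the measured TCP pose, the force and the opening at its end, in the units of the state.
- readout.observe(): the state, without advancing time (a new reading comes with each control period).
- vision.get_image(name): name is "scene" or "top" or "wrist"; returns (picture, depth): 384x512x3 uint8, blue, green, red; 384x512 float32, m along the optical axis (not along the pixel's ray), 0 where there is no reading.
- vision.calibration(name): a dict with "vfov" (degrees; the focal length in pixels is half the picture's height over the tangent of half this angle, whatever the lens; pixels are square), "cx", "cy" (the principal point, pixels), "cam_to_world" (4x4, takes a point from camera to world coordinates); the wrist camera has in their place "hand_eye" (4x4, takes a point from camera to tool coordinates, whose origin is the TCP and whose axes are the flange's). Camera axes: x right, y down, z forward; pixel columns grow to the right and rows downward; lengths in m; the calibration is good to about 2 mm. A picture is of the moment at which its call begins: read the wrist's pose just before it. calibration takes no time and is no camera call.
- env.close_job(): hands the job in, once; it reports no verdict.
Trained networks look in the newest picture that a camera, given by its name, has taken for a name from the list of things; names that differ only in an ending like _2 or _b are one class to them, and where a whole thing is asked for, a point or a joint stands for the part that bears it (a point fixed in the world has none). Each returns a list of dicts, best first, with "confidence" (0 to 1); they miss things now and then, are a little off and sometimes report something else, mostly with a low value. They report only what shows in the picture. A call takes as long as a camera call. They do not tell look-alikes from the thing itself.
- vision.boxes_of(camera, thing): "location" ([x, y, z] in m, in world coordinates, good to about 4 mm: the middle of the surface that is visible of it).
- vision.regions_of(camera, thing): "mask" (384x512 bool, what is visible of it).
The state is a dict: "time_s": time; "q": joint angles; "qvel": joint speeds; "joint_efforts": joint torques, N m; "position": TCP position; "tool_rot": TCP orientation; "ft_force": force on the tool from outside, world axes, zero at the start; "wrist_torque": the same for the moment, N m; "grip_width": finger opening in m.
Only numpy, scipy, OpenCV 4.12 (cv2) and the standard library are available. Lean on these libraries where they do the work, as an engineer would, in place of code of your own. Each camera call takes 0.05 s, during which the arm holds its last target.

### The job

Push the folded-down front of the drop-front bin up until it is fully shut, then slide the drop cup along its rail until it is centred over that bin, and press the cup's tab down to let all four wooden feet fall in. Let the tab spring back so the cup shuts again, leave the cup over the bin, and leave the other things on the bench where they are.

Things in the scene. Friction and masses are not known exactly. Their poses are not given: they have to be found in the camera images.
- bin_floor (a point): Centre of the floor (top face, 6 mm above the bench) of the drop-front bin: open-topped light-wood bin fixed to the bench, outside 150 (x) by 112 (y) by 62 mm high, walls 6 mm. x points from its hinged front to its back wall (away from the robot), y left along the rail, z up. Its front, at x = -75 mm, is hinged at the bottom and starts folded down towards the robot.
- tray_wheels: Plain wooden tray holding toy wheels, same outside size as the bin, fixed, no hinged front. Bin and two trays stand side by side in any order, 125 mm between centres along the bin's y. Origin at the centre of its underside.
- tray_dowels: Plain wooden tray holding dowels, same outside size as the bin, fixed, no hinged front. Origin at the centre of its underside.
- station: Fixed wooden stand of the drop cup, axes as the bin's: a steel rail along y (16 mm thick, top 198 mm above the bench, 125 mm behind the cup's centre), on posts 222 mm high at y = +-335 mm. Origin on the bench, mid-length, under the line of the cup's centre, which passes 15 mm behind (+x) the middle of bin and trays.
- front_edge (a point): Middle of the upper edge of the bin's hinged front panel (outer face). The panel is 112 mm wide, 56 mm high, 6 mm thick; its hinge line lies along y, 6 mm above the bench, at x = -75 mm of the bin. Shut, it stands upright and its edge is 62 mm above the bench.
- front (a joint): Angle of the hinged front in rad: 0 = upright, fully shut, against its stop; grows as it folds down towards the robot (0.45 to 0.85 at the start). A stiff hinge: it stays where it is left; about 2 N on its edge moves it. Pushed level on its edge it can bind by friction: move up along the arc of its edge as it closes.
- cup_outlet (a point): Centre of the drop cup's underside, 137 mm above the bench. Square open plywood cup, 72 mm outside, 62 inside, top 193 mm above the bench, axes as the bin's, held from behind by an arm on the rail (block top 207 mm above the bench). Its flat side walls can be pushed. Its bottom is a flap hinged at the back edge; open, it hangs to about 70 mm above the bench.
- carriage (a joint): Travel of the cup along the rail from where it starts, in m: grows as it slides to -y of the bin, as far as 0.46. It starts parked near the +y end of the rail, past the row, slides along y only, takes about 2 N to move and stays where it is left.
- tab_pad (a point): Press point on the top face of the cup's release tab: a steel lever plate 46 mm long (x) and 38 mm wide (y), 4 mm thick, sticking out level from the cup's front (-x) wall towards the robot; the point lies 72 mm from the cup centre towards the robot, 34 mm from the tab's hinge and 183 mm above the bench when the tab is up.
- tab (a joint): Angle of the release tab in rad: 0 = up, cup shut; 0.35 = fully down (press point 12 mm lower), cup fully open. Pressing takes about 6 N at first, 10 N at the end. The cup's bottom swings four times this angle; a spring brings the tab up and shuts the cup when let go, so hold it about a second for everything to fall out.
- foot0_center (a point): Centre of one of four turned wooden feet, cylinders 22 mm across and 22 mm high, about 11 g, standing in the drop cup at the start.
- foot1_center (a point): Centre of one of four turned wooden feet, cylinders 22 mm across and 22 mm high, about 11 g, standing in the drop cup at the start.
- foot2_center (a point): Centre of one of four turned wooden feet, cylinders 22 mm across and 22 mm high, about 11 g, standing in the drop cup at the start.
- foot3_center (a point): Centre of one of four turned wooden feet, cylinders 22 mm across and 22 mm high, about 11 g, standing in the drop cup at the start.
- birdhouse: Loose wooden birdhouse, 90 by 90 mm, about 145 mm high, to the left; not to be moved. Origin at the centre of its underside.
- tape: Loose yellow tape measure, 68 by 36 by 62 mm high, to the right; not to be moved. Origin at the centre of its underside.
There are look-alikes about, which are no part of the job. Leave any green, red or turquoise look-alike of the part that bears bin_floor alone.

How it is judged (in metres and radians):
On the way, in this order (a step that is already met when the one before it is completed fails the run):
1. the bin's front is fully shut while the cup is still off to the side, shut and full (value of joint front below 0.06 rad and value of joint tab below 0.05 rad and y of cup_outlet in the frame of bin_floor above 0.08 m and height (world z) of each of foot0_center, foot1_center, foot2_center, foot3_center above 0.13 m), for 0.2 s.
2. the tab is pressed well down with the cup centred over the bin within 20 mm, its front still shut (value of joint tab above 0.22 rad and value of joint front below 0.08 rad and y of cup_outlet in the frame of bin_floor between -0.02 and 0.02 m), for 0.1 s.
At the end, for the whole second after the job is handed in: All four feet lie inside the drop-front bin (below its rim), its front is shut (within 0.08 rad), and the drop cup is still over the bin within 20 mm along the rail with its tab up and bottom shut (value of joint front below 0.08 rad and value of joint tab below 0.05 rad and y of cup_outlet in the frame of bin_floor between -0.02 and 0.02 m and x of foot0_center in the frame of bin_floor between -0.08 and 0.075 m and y of foot0_center in the frame of bin_floor between -0.055 and 0.055 m and z of foot0_center in the frame of bin_floor between 0 and 0.056 m and x of foot1_center in the frame of bin_floor between -0.08 and 0.075 m and y of foot1_center in the frame of bin_floor between -0.055 and 0.055 m and z of foot1_center in the frame of bin_floor between 0 and 0.056 m and x of foot2_center in the frame of bin_floor between -0.08 and 0.075 m and y of foot2_center in the frame of bin_floor between -0.055 and 0.055 m and z of foot2_center in the frame of bin_floor between 0 and 0.056 m and x of foot3_center in the frame of bin_floor between -0.08 and 0.075 m and y of foot3_center in the frame of bin_floor between -0.055 and 0.055 m and z of foot3_center in the frame of bin_floor between 0 and 0.056 m); the robot touches nothing.
It fails at once if the birdhouse is moved by more than 20 mm (distance of birdhouse from where it was at the start of the episode above 0.02 m).
It fails at once if the tape is moved by more than 20 mm (distance of tape from where it was at the start of the episode above 0.02 m).
It fails at once if the tab is pressed while the cup is not over the bin (value of joint tab above 0.15 rad and not (y of cup_outlet in the frame of bin_floor between -0.03 and 0.03 m)).
It also fails if it takes over 64 s, if anything falls off the work surface, if the arm or the gripper's body presses on something with over 40 N, if the wrist force passes 120 N, or if a joint passes its speed limit or range.

## Working session

There is one attempt and no reset: what is moved stays moved. The work goes in short steps, Python scripts to look and compute and a tool call to move; the robot and the scene stay as the last step left them, time stands still between calls to the robot, and variables do not carry over. Pictures are saved under pics/ and viewed, and the job is handed in when it is done.

Besides the shell and the picture viewer there is one more tool, called after "Emit:" as name(argument=value, ...) on one line, values as JSON. drive_tool: Moves the arm, as the interface text tells. Its arguments: {"type":"object","properties":{"series":{"type":"array"},"claw":{"type":"number"},"newtons":{"type":"number"}},"required":["series"]}

```bash
mkdir -p pics
cat > h.py <<'E'
import numpy as np, cv2
from rig import readout, vision, env
def K(n):
    c=vision.calibration(n); f=192/np.tan(np.radians(c['vfov'])/2); return f,c['cx'],c['cy'],c
def pose():
    s=readout.observe(); T=np.eye(4); T[:3,:3]=np.array(s['tool_rot']).reshape(3,3); T[:3,3]=s['position']; return T,s
def cloud(n,T=None):
    if T is None: T,_=pose()
    im,d=vision.get_image(n); f,cx,cy,c=K(n)
    M=np.array(c['cam_to_world']) if n!='wrist' else T@np.array(c['hand_eye'])
    v,u=np.mgrid[0:384,0:512]
    P=np.stack([(u-cx)/f*d,(v-cy)/f*d,d],-1)@M[:3,:3].T+M[:3,3]
    P[d==0]=np.nan
    return im,P
E
python3 - <<'E'
from h import *
T,s=pose(); print(s['time_s'],np.round(T,3),s['ft_force'],s['grip_width'])
for n in ['scene','top','wrist']:
    im,P=cloud(n); cv2.imwrite(f'pics/{n}0.png',im); np.save(f'{n}0.npy',P)
E
```

```text
0.0 [[-0.906  0.424 -0.001  0.233]
 [ 0.424  0.906 -0.001  0.498]
 [ 0.    -0.001 -1.     0.248]
 [ 0.     0.     0.     1.   ]] [-0.25749982  0.13839205  0.13572445] 0.08521942035708129
```

View pics/scene0.png

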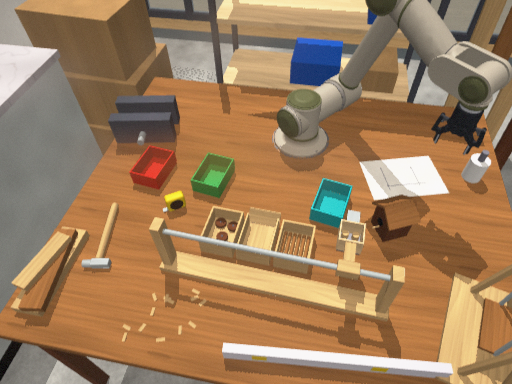

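View pics/top0.png

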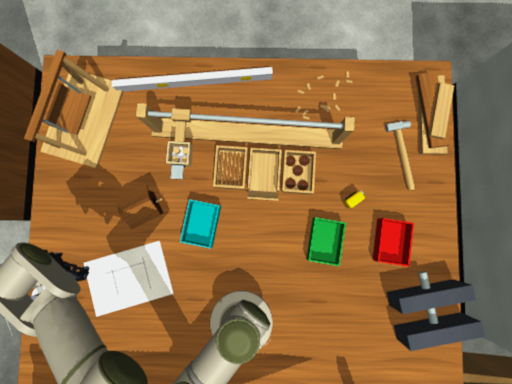

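View pics/wrist0.png

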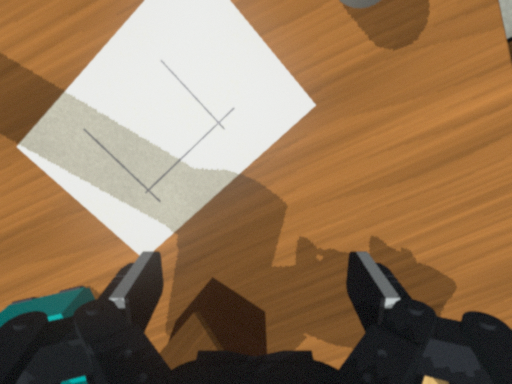

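The drop-front bin is the empty light-wood one in the middle: top (264,173), scene (262,230), with its flap folded towards the robot. Other candidates are the dowel tray at top (230,167), the wheel tray at (298,170), and the coloured look-alikes (turquoise 201,223; green 326,240; red 394,241), which I leave alone. The cup is at top (178,152) with its tab at (177,172). The birdhouse is at (150,203).

Run:
```python
from h import *
for n in ['top','scene']:
    vision.get_image(n)
    for t in ['bin_floor','front_edge','tray_wheels','tray_dowels','station','cup_outlet','tab_pad','birdhouse','tape','foot0_center']:
        try:
            r=vision.boxes_of(n,t); print(n,t,[(np.round(x['location'],3).tolist(),round(x['confidence'],2)) for x in r[:4]])
        except Exception as e: print(n,t,e)
print(readout.observe()['time_s'])
im=cv2.imread('pics/top0.png'); c=im[100:250,120:330]; cv2.imwrite('pics/crop0.png',cv2.resize(c,None,fx=3.6,fy=3.6,interpolation=cv2.INTER_CUBIC))
P=np.load('top0.npy')
def show(name,m):
    q=P[m]; print(name,len(q))
# rail: z 0.19..0.203
z=P[...,2]
v,u=np.mgrid[0:384,0:512]
m=(z>0.185)&(z<0.203)&(u>195)&(u<335)&(v>110)&(v<135)
q=P[m]; print(len(q)); pf=np.polyfit(q[:,1],q[:,0],1); print('rail x=a*y+b',pf, np.degrees(np.arctan(pf[0])))
```

```text
top bin_floor [([0.294, -0.308, 0.007], 0.96), ([0.352, 0.156, 0.004], 0.91), ([0.298, -0.549, 0.007], 0.66), ([0.543, -0.076, 0.004], 0.56)]
top front_edge [([0.462, -0.068, 0.034], 0.81), ([0.228, -0.286, 0.062], 0.57), ([0.544, -0.075, 0.008], 0.24)]
top tray_wheels [([0.549, -0.205, 0.017], 0.83), ([0.613, 0.209, 0.19], 0.65), ([0.567, 0.05, 0.014], 0.63)]
top tray_dowels [([0.565, 0.052, 0.015], 0.59)]
top station [([0.691, -0.028, 0.024], 0.81), ([0.449, -0.392, 0.062], 0.65)]
top cup_outlet [([0.616, 0.206, 0.188], 0.85)]
top tab_pad [([0.524, 0.214, 0.183], 0.73)]
top birdhouse [([0.406, 0.354, 0.118], 0.72)]
top tape [([0.448, -0.395, 0.062], 0.73)]
top foot0_center [([0.524, 0.214, 0.184], 0.34)]
scene bin_floor [([0.526, -0.077, 0.017], 0.95), ([0.295, -0.301, 0.025], 0.88), ([0.298, -0.558, 0.026], 0.79), ([0.345, 0.152, 0.017], 0.56)]
scene front_edge [([0.228, -0.298, 0.043], 0.77), ([0.282, 0.165, 0.041], 0.71), ([0.462, -0.075, 0.032], 0.64), ([0.224, -0.54, 0.044], 0.48)]
scene tray_wheels [([0.533, -0.206, 0.023], 0.55)]
scene tray_dowels [([0.548, 0.048, 0.021], 0.78)]
scene station [([0.699, 0.013, 0.026], 0.88), ([0.534, -0.206, 0.019], 0.16)]
scene cup_outlet [([0.619, 0.203, 0.188], 0.6)]
scene tab_pad []
scene birdhouse [([0.436, 0.354, 0.109], 0.78), ([0.463, -0.4, 0.05], 0.54)]
scene tape [([0.461, -0.4, 0.049], 0.75)]
scene foot0_center []
1.25
682
rail x=a*y+b [0.05076785 0.69666438] 2.9062881046247746
```

View pics/crop0.png

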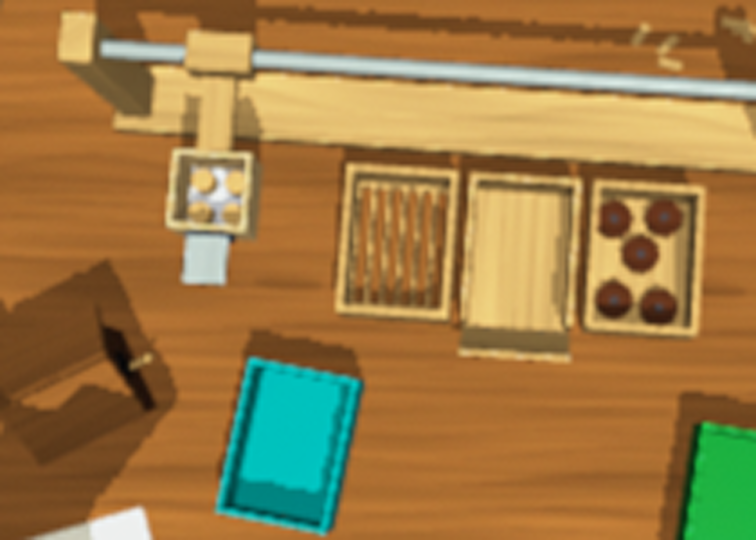

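Run:
```python
from h import *
P=np.load('top0.npy'); z=P[...,2]
yaw=-np.radians(2.906); ex=np.array([np.cos(yaw),np.sin(yaw)]); ey=np.array([-np.sin(yaw),np.cos(yaw)])
A=P[...,:2]@ex; B=P[...,:2]@ey
v,u=np.mgrid[0:384,0:512]
reg=(u>205)&(u<325)&(v>138)&(v<205)
m=reg&(z>0.056)&(z<0.068)
a,b=A[m],B[m]
h,e=np.histogram(b,np.arange(-0.32,0.16,0.004)); print([(round(x,3),int(k)) for x,k in zip(e,h) if k>6])
h,e=np.histogram(a,np.arange(0.4,0.7,0.004)); print([(round(x,3),int(k)) for x,k in zip(e,h) if k>6])
# flap points
m=reg&(A<0.49)&(z>0.012)&(abs(B+0.1)<0.05)
for r in range(185,203): 
    q=P[r,262]; print(r,np.round([q@np.r_[ex,0],q@np.r_[ey,0],q[2]],3))
# cup top
m=(z>0.186)&(z<0.2)&(u>155)&(u<205)&(v>135)&(v<166)
print('cup a',A[m].min(),A[m].max(),'b',B[m].min(),B[m].max(),z[m].mean(),m.sum())
m=(z>0.175)&(z<0.190)&(u>155)&(u<205)&(v>165)&(v<182)
print('tab a',A[m].min(),A[m].max(),'b',B[m].min(),B[m].max(),B[m].mean(),z[m].mean(),m.sum())
m=(z>0.09)&(u>100)&(u<175)&(v>180)&(v<235)
print('bh',P[m].min(0),P[m].max(0))
m=(z>0.03)&(u>175)&(u<225)&(v>190)&(v<260)
print('tq',P[m].min(0),P[m].max(0))
```

```text
[(np.float64(-0.228), 33), (np.float64(-0.224), 37), (np.float64(-0.22), 7), (np.float64(-0.124), 13), (np.float64(-0.12), 46), (np.float64(-0.116), 18), (np.float64(-0.104), 25), (np.float64(-0.1), 44), (np.float64(0.004), 44), (np.float64(0.008), 21), (np.float64(0.02), 13), (np.float64(0.024), 45), (np.float64(0.028), 14), (np.float64(0.128), 42), (np.float64(0.132), 36)]
[(np.float64(0.416), 7), (np.float64(0.48), 34), (np.float64(0.484), 69), (np.float64(0.488), 18), (np.float64(0.492), 11), (np.float64(0.496), 11), (np.float64(0.5), 14), (np.float64(0.504), 10), (np.float64(0.508), 12), (np.float64(0.512), 11), (np.float64(0.516), 10), (np.float64(0.52), 15), (np.float64(0.524), 12), (np.float64(0.528), 10), (np.float64(0.532), 11), (np.float64(0.536), 11), (np.float64(0.54), 11), (np.float64(0.544), 12), (np.float64(0.548), 12), (np.float64(0.552), 10), (np.float64(0.556), 10), (np.float64(0.56), 10), (np.float64(0.564), 12), (np.float64(0.568), 15), (np.float64(0.572), 10), (np.float64(0.576), 12), (np.float64(0.58), 10), (np.float64(0.584), 11), (np.float64(0.588), 12), (np.
[... 432 characters left out ...]
 [ 0.483 -0.045  0.   ]
192 [ 0.478 -0.045  0.014]
193 [ 0.474 -0.045  0.021]
194 [ 0.469 -0.045  0.029]
195 [ 0.465 -0.045  0.038]
196 [ 0.462 -0.046  0.036]
197 [ 0.457 -0.046  0.044]
198 [ 0.453 -0.046  0.052]
199 [ 0.45  -0.046  0.051]
200 [ 0.45  -0.047 -0.007]
201 [ 0.445 -0.047  0.001]
202 [ 0.442 -0.047 -0.002]
cup a 0.5339331960882107 0.6305313706329807 b 0.20330536969126742 0.27608224496816686 0.1910004404381799 199
tab a 0.4885252883034703 0.5327834165412817 b 0.219801706631234 0.25971519430003354 0.23938339163728128 0.18224309641233 158
bh [0.33249175 0.28439243 0.09028378] [0.49027774 0.43721934 0.14903272]
tq [0.26851928 0.08618314 0.03002045] [0.43845859 0.22295414 0.06833666]
```

Emit:
drive_tool(series=[0, 0, 0, 0, 0, -0.078, 0, 0, 0, 0, 0, -0.078, 0, 0, 0, 0, 0, -0.078, 0, 0, 0, 0, 0, -0.078, 0, 0, 0, 0, 0, -0.075], claw=-1, newtons=60)

```text
time_s: 1.75
position: [0.2332, 0.4981, 0.2483]
tool_rot: [[-0.999, 0.048, -0.0], [0.048, 0.999, 0.0], [0.0, -0.0, -1.0]]
ft_force: [0.2, 0.5, 0.2]
grip_width: 0.0123
```

```bash
cat >> h.py <<'E'
yaw=-np.radians(2.906); ex=np.array([np.cos(yaw),np.sin(yaw),0]); ey=np.array([-np.sin(yaw),np.cos(yaw),0])
def st():
    T,s=pose(); p=T[:3,3]; f=np.array(s['ft_force'])
    print('t',round(s['time_s'],2),'A %.4f B %.4f z %.4f tip %.4f'%(p@ex,p@ey,p[2],p[2]-.017),'F',np.round([f@ex,f@ey,f[2]],1),'grip',round(s['grip_width'],4))
    print('x.ex',T[:3,0]@ex,'x.ey',T[:3,0]@ey,'z',np.round(T[:3,2],3))
E
python3 -c "
from h import *
st()"
```

```text
t 1.75 A 0.2076 B 0.5093 z 0.2483 tip 0.2313 F [0.1 0.5 0.2] grip 0.0123
x.ex -0.9999951752512357 x.ey -0.003106310067509 z [-0.  0. -1.]
```

Emit:
drive_tool(series=[-0.017, -0.046, 0, 0, 0, 0, -0.017, -0.046, 0, 0, 0, 0, -0.017, -0.046, 0, 0, 0, 0, -0.017, -0.046, 0, 0, 0, 0, -0.017, -0.046, 0, 0, 0, 0])

```text
time_s: 2.25
position: [0.3065, 0.2624, 0.2485]
tool_rot: [[-0.999, 0.05, 0.001], [0.05, 0.999, 0.0], [-0.001, 0.0, -1.0]]
ft_force: [1.0, 0.4, 0.6]
grip_width: -0.0001
```

Emit:
drive_tool(series=[-0.017, -0.046, 0, 0, 0, 0, -0.017, -0.046, 0, 0, 0, 0, -0.017, -0.046, 0, 0, 0, 0, -0.017, -0.046, 0, 0, 0, 0, -0.017, -0.046, 0, 0, 0, 0])

```text
time_s: 2.75
position: [0.3797, 0.0281, 0.2487]
tool_rot: [[-0.999, 0.051, 0.001], [0.051, 0.999, -0.0], [-0.001, -0.0, -1.0]]
ft_force: [2.1, 0.4, -0.5]
grip_width: 0.0001
```

Emit:
drive_tool(series=[-0.016, -0.046, 0, 0, 0, 0, -0.016, -0.046, 0, 0, 0, 0, 0, 0, 0, 0, 0, 0])

```text
time_s: 3.05
position: [0.4082, -0.0682, 0.2482]
tool_rot: [[-0.998, 0.057, 0.001], [0.057, 0.998, -0.001], [-0.001, -0.001, -1.0]]
ft_force: [0.1, 0.5, -0.7]
grip_width: -0.0
```

Run:
```python
from h import *
st()
im,P=cloud('wrist'); cv2.imwrite('pics/w1.png',im)
```

```text
t 3.05 A 0.4111 B -0.0474 z 0.2482 tip 0.2312 F [ 0.1  0.5 -0.7] grip -0.0
x.ex -0.9999814518577435 x.ey 0.0060468957928314585 z [ 0.001 -0.001 -1.   ]
```

View pics/w1.png

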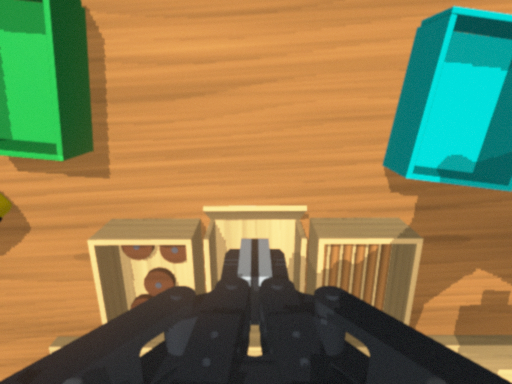

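Emit:
drive_tool(series=[0, 0, 0.049, 0, 0, 0, 0, 0, 0.049, 0, 0, 0, 0, 0, 0.049, 0, 0, 0, 0, 0, 0.049, 0, 0, 0, 0, 0, 0, 0, 0, 0])

```text
time_s: 3.6
position: [0.4042, -0.0613, 0.0485]
tool_rot: [[-0.999, 0.05, -0.01], [0.05, 0.999, 0.005], [0.01, 0.004, -1.0]]
ft_force: [-0.4, -0.6, 1.1]
grip_width: 0.0003
```

Run:
```python
from h import *
st()
im,P=cloud('scene'); cv2.imwrite('pics/s2.png',cv2.resize(im[150:300,150:350],None,fx=4,fy=4)[:600,:800])
im,P=cloud('top'); cv2.imwrite('pics/t2.png',cv2.resize(im[130:230,180:330],None,fx=5,fy=5))
```

```text
t 3.6 A 0.4068 B -0.0407 z 0.0485 tip 0.0315 F [-0.3 -0.6  1.1] grip 0.0003
x.ex -0.9999447632334852 x.ey -0.0010761234575824077 z [-0.01   0.005 -1.   ]
```

View pics/s2.png

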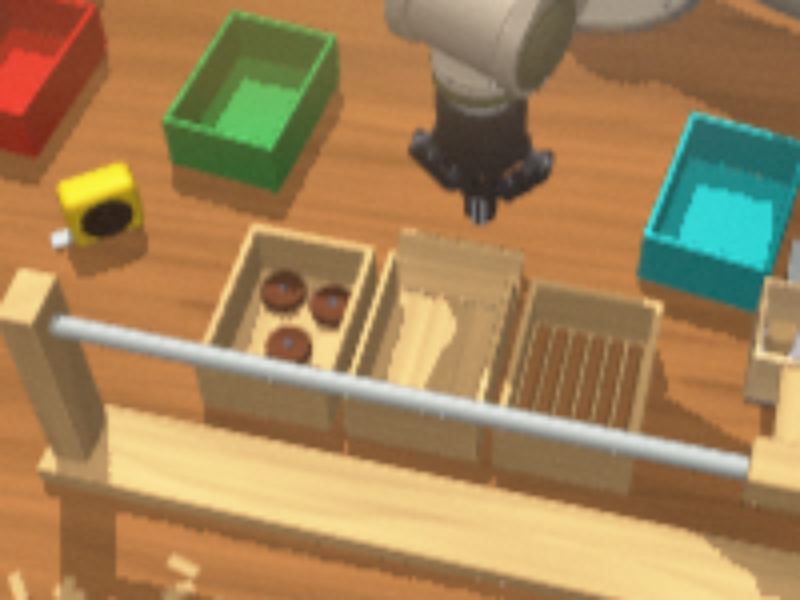

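View pics/t2.png

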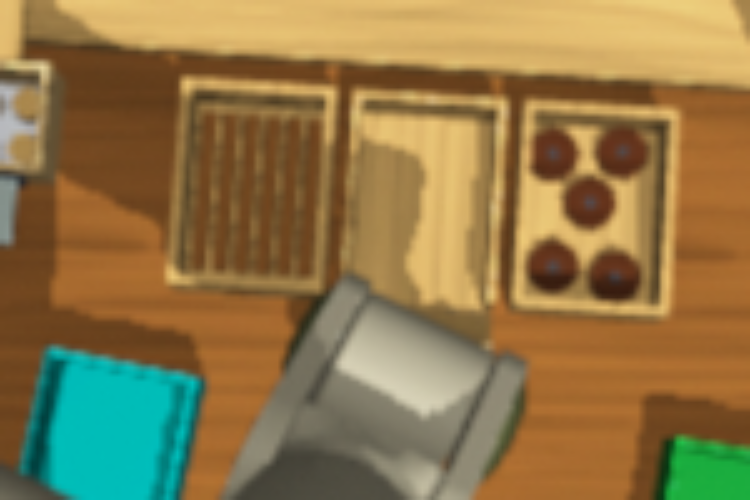

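Emit:
drive_tool(series=[-0.015, 0, 0, 0, 0, 0, -0.012, 0, 0, 0, 0, 0, 0, 0, 0, 0, 0, 0])

```text
time_s: 4.0
position: [0.4359, -0.065, 0.0553]
tool_rot: [[-0.999, 0.05, 0.006], [0.05, 0.999, -0.002], [-0.006, -0.002, -1.0]]
ft_force: [-0.7, 0.7, 0.2]
grip_width: 0.0003
```

Run:
```python
from h import *
st()
im,P=cloud('scene'); cv2.imwrite('pics/s3.png',cv2.resize(im[150:300,150:350],None,fx=4,fy=4)[:600,:800])
```

```text
t 4.0 A 0.4386 B -0.0428 z 0.0553 tip 0.0383 F [-0.8  0.7  0.2] grip 0.0003
x.ex -0.9999826392567632 x.ey -0.0009843871072795843 z [ 0.006 -0.002 -1.   ]
```

View pics/s3.png

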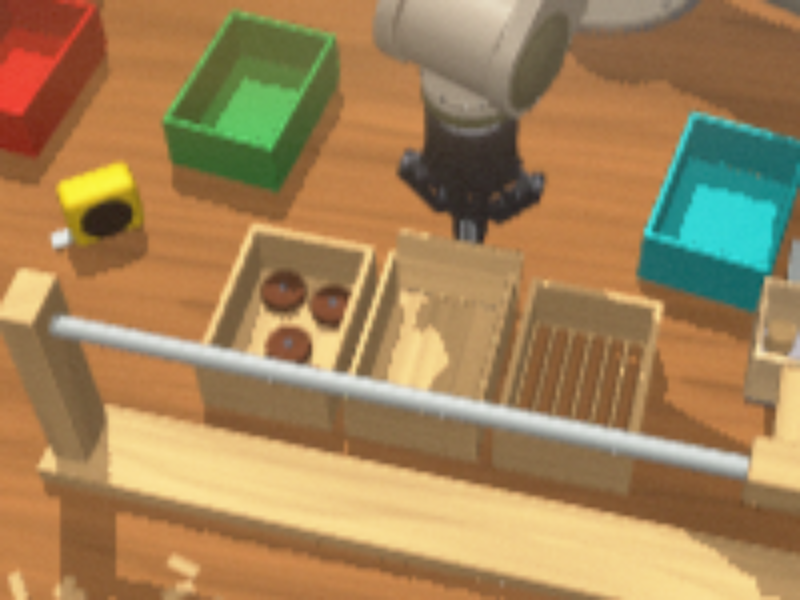

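Emit:
drive_tool(series=[-0.006, 0, -0.004, 0, 0, 0, -0.006, 0, -0.003, 0, 0, 0, -0.006, 0, -0.002, 0, 0, 0, -0.006, 0, -0.001, 0, 0, 0])

```text
time_s: 4.45
position: [0.4584, -0.0661, 0.0628]
tool_rot: [[-0.999, 0.051, 0.001], [0.051, 0.999, -0.0], [-0.001, -0.0, -1.0]]
ft_force: [-1.8, 0.7, 2.5]
grip_width: -0.0001
```

Emit:
drive_tool(series=[-0.004, 0, -0.001, 0, 0, 0, -0.002, 0, 0, 0, 0, 0, 0, 0, 0, 0, 0, 0])

```text
time_s: 4.75
position: [0.4634, -0.0663, 0.0631]
tool_rot: [[-0.999, 0.05, -0.002], [0.05, 0.999, 0.0], [0.002, 0.0, -1.0]]
ft_force: [-3.9, -0.5, 2.8]
grip_width: -0.0003
```

Run:
```python
from h import *
st()
im,P=cloud('scene'); cv2.imwrite('pics/s4.png',cv2.resize(im[150:300,150:350],None,fx=4,fy=4)[:600,:800])
```

```text
t 4.75 A 0.4662 B -0.0427 z 0.0631 tip 0.0461 F [-3.8 -0.6  2.8] grip -0.0003
x.ex -0.9999983836450892 x.ey -0.00021340101354023415 z [-0.002  0.    -1.   ]
```

View pics/s4.png

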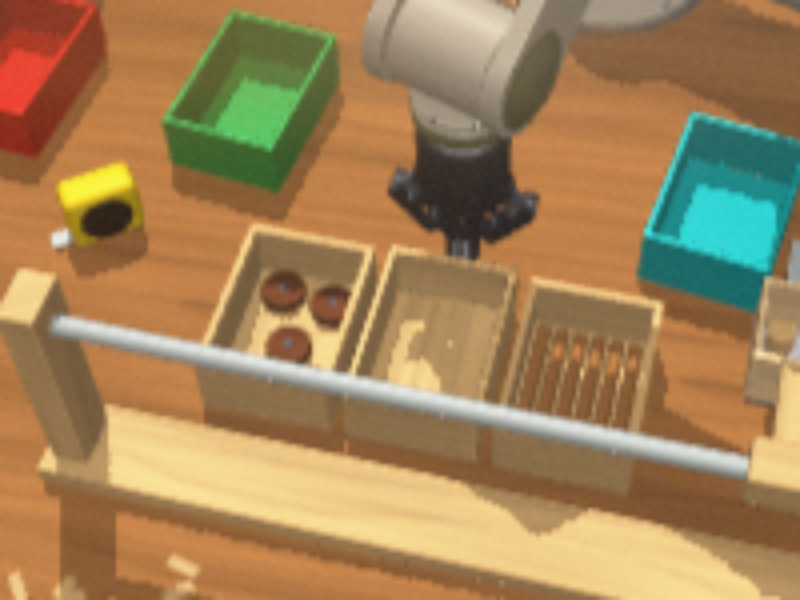

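Emit:
drive_tool(series=[-0.003, 0, -0.0005, 0, 0, 0, -0.003, 0, 0, 0, 0, 0, 0, 0, 0, 0, 0, 0])

```text
time_s: 5.1
position: [0.4641, -0.066, 0.0631]
tool_rot: [[-0.999, 0.049, -0.015], [0.049, 0.999, 0.002], [0.015, 0.001, -1.0]]
ft_force: [-29.1, -6.6, 17.1]
grip_width: -0.0001
```

Run:
```python
from h import *
st()
```

```text
t 5.1 A 0.4668 B -0.0424 z 0.0631 tip 0.0461 F [-28.7  -8.1  17.1] grip -0.0001
x.ex -0.9998852813791392 x.ey -0.0015628337229387874 z [-0.015  0.002 -1.   ]
```

Emit:
drive_tool(series=[0.004, 0, 0, 0, 0, 0, 0.025, 0, 0, 0, 0, 0, 0.03, 0, 0, 0, 0, 0, 0, 0, -0.05, 0, 0, 0, 0, 0, -0.05, 0, 0, 0])

```text
time_s: 5.6
position: [0.4098, -0.0633, 0.1644]
tool_rot: [[-0.999, 0.051, -0.003], [0.051, 0.999, 0.002], [0.003, 0.001, -1.0]]
ft_force: [1.0, -1.0, -0.0]
grip_width: -0.0004
```

Run:
```python
from h import *
st()
im,P=cloud('scene'); cv2.imwrite('pics/s5.png',cv2.resize(im[150:300,150:350],None,fx=4,fy=4)[:600,:800])
T,_=pose()
im,P=cloud('wrist',T); cv2.imwrite('pics/w5.png',im)
im,P=cloud('top'); cv2.imwrite('pics/t5.png',cv2.resize(im[130:230,180:330],None,fx=5,fy=5))
P0=np.load('top0.npy')
for r in range(185,198):
    print(r,[np.round([P[r,c]@ex,P[r,c]@ey,P[r,c][2]],3).tolist() for c in (256,262,270)])
```

```text
t 5.6 A 0.4125 B -0.0425 z 0.1644 tip 0.1474 F [ 1.1 -0.9 -0. ] grip -0.0004
x.ex -0.9999956718788525 x.ey 0.0007827846848989857 z [-0.003  0.002 -1.   ]
185 [[0.46, -0.027, 0.428], [0.505, -0.043, 0.006], [0.507, -0.073, 0.003]]
186 [[0.457, -0.027, 0.43], [0.501, -0.043, 0.007], [0.503, -0.073, 0.006]]
187 [[0.454, -0.027, 0.434], [0.456, -0.043, 0.421], [0.5, -0.074, 0.001]]
188 [[0.451, -0.028, 0.44], [0.453, -0.043, 0.43], [0.496, -0.074, 0.009]]
189 [[0.448, -0.028, 0.441], [0.45, -0.043, 0.435], [0.492, -0.074, 0.002]]
190 [[0.446, -0.028, 0.445], [0.447, -0.043, 0.437], [0.488, -0.074, 0.011]]
191 [[0.443, -0.028, 0.446], [0.445, -0.043, 0.439], [0.448, -0.064, 0.42]]
192 [[0.44, -0.028, 0.447], [0.442, -0.043, 0.441], [0.444, -0.064, 0.431]]
193 [[0.438, -0.029, 0.444], [0.439, -0.044, 0.444], [0.441, -0.064, 0.434]]
194 [[0.435, -0.029, 0.449], [0.436, -0.044, 0.447], [0.439, -0.064, 0.437]]
195 [[0.433, -0.029, 0.449], [0.434, -0.044, 0.446], [0.436, -0.064, 0.44]]
196 [[0.43, -0.029, 0.45], [0.431, -0.044, 0.446], [0.433, -0.064, 0.442]]
197 [[0.428, -0.029, 0.452], [0.429, -0.044, 0.448], [0.43, -0.064, 0.445]]
```

View pics/s5.png

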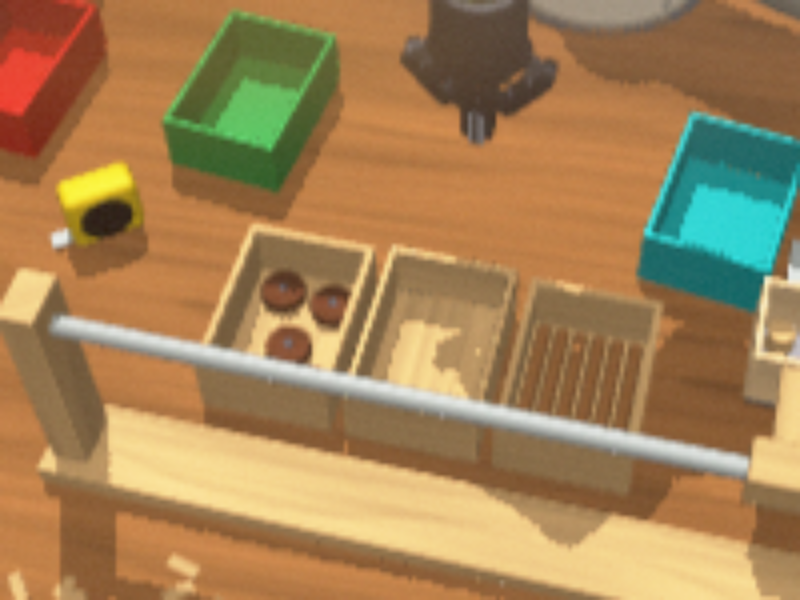

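View pics/w5.png

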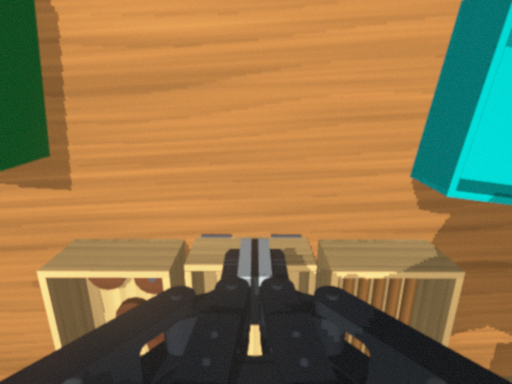

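View pics/t5.png

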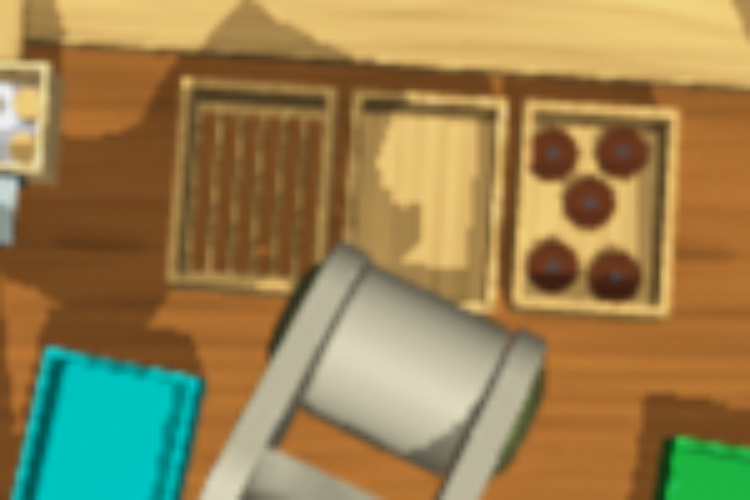

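Run:
```python
from h import *
T,_=pose()
im,P=cloud('wrist',T)
A=P@ex;B=P@ey;z=P[...,2]
for name,lo,hi in [('wheels',-.22,-.13),('bin',-.095,-.07),('bin2',-.02,.002),('dowels',.03,.125)]:
    for zl in (.02,.03,.04,.05):
        m=(B>lo)&(B<hi)&(z>zl)&(z<zl+.01)&(A>.44)&(A<.5)
        print(name,zl,m.sum(),np.round(np.median(A[m]),4))
    m=(B>lo)&(B<hi)&(z>.058)&(z<.07)&(A>.44)&(A<.5); print(' top',m.sum(),np.round(np.percentile(A[m],[5,50,95]),4))
cv2.imwrite('pics/w6.png',cv2.resize(im[220:320,20:480],None,fx=1.7,fy=3))
```

```text
wheels 0.02 491 0.4823
wheels 0.03 557 0.4823
wheels 0.04 600 0.4823
wheels 0.05 680 0.4823
 top 895 [0.4819 0.4841 0.4877]
bin 0.02 132 0.4763
bin 0.03 142 0.4763
bin 0.04 163 0.4763
bin 0.05 177 0.4763
 top 240 [0.4758 0.4782 0.4819]
bin2 0.02 123 0.4763
bin2 0.03 120 0.4764
bin2 0.04 144 0.4764
bin2 0.05 168 0.4764
 top 210 [0.476  0.4784 0.4886]
dowels 0.02 532 0.4822
dowels 0.03 581 0.4822
dowels 0.04 641 0.4822
dowels 0.05 732 0.4823
 top 1012 [0.4818 0.4842 0.488 ]
```

View pics/w6.png

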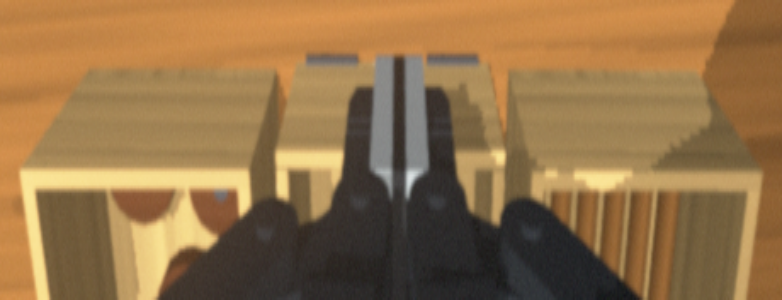

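Emit:
drive_tool(series=[0, 0, -0.045, 0, 0, 0, 0, 0, -0.045, 0, 0, 0, 0, 0, -0.045, 0, 0, 0, 0, 0, 0, 0, 0, 0])

```text
time_s: 6.2
position: [0.4126, -0.0643, 0.3023]
tool_rot: [[-0.999, 0.051, 0.007], [0.051, 0.999, -0.003], [-0.008, -0.003, -1.0]]
ft_force: [0.2, 0.6, -0.4]
grip_width: -0.0002
```

Run:
```python
from h import *
st(); print(np.round(readout.observe()['q'],1))
```

```text
t 6.2 A 0.4153 B -0.0433 z 0.3023 tip 0.2853 F [ 0.2  0.6 -0.4] grip -0.0002
x.ex -0.9999713412448743 x.ey -0.0001246718478133038 z [ 0.007 -0.003 -1.   ]
[ -25.2    5.8   87.3    0.    86.5 -112.3]
```

Emit:
drive_tool(series=[0, 0.04, 0, 0, 0, 0, 0, 0.045, 0, 0, 0, 0, 0, 0.045, 0, 0, 0, 0, 0, 0.045, 0, 0, 0, 0, 0, 0.045, 0, 0, 0, 0])

```text
time_s: 6.7
position: [0.4218, 0.158, 0.2968]
tool_rot: [[-0.999, 0.051, -0.003], [0.051, 0.999, -0.0], [0.003, -0.0, -1.0]]
ft_force: [0.6, -0.6, 0.9]
grip_width: 0.0001
```

Emit:
drive_tool(series=[0, 0.045, 0, 0, 0, 0, 0, 0.045, 0, 0, 0, 0, 0, 0.045, 0, 0, 0, 0, 0, 0.03, 0, 0, 0, 0, 0, 0, 0, 0, 0, 0])

```text
time_s: 7.2
position: [0.4301, 0.3239, 0.2957]
tool_rot: [[-0.999, 0.047, -0.004], [0.047, 0.999, -0.001], [0.004, -0.001, -1.0]]
ft_force: [-0.2, -0.5, 0.3]
grip_width: -0.0001
```

Emit:
drive_tool(series=[0, 0, 0, 0, 0, 0.14, 0, 0, 0, 0, 0, 0.14, 0, 0, 0, 0, 0, 0.14, 0, 0, 0, 0, 0, 0.14, 0, 0, 0, 0, 0, 0.14])

```text
time_s: 7.7
position: [0.4306, 0.3202, 0.2968]
tool_rot: [[-0.727, 0.687, -0.003], [0.687, 0.727, -0.001], [0.001, -0.003, -1.0]]
ft_force: [0.3, -0.1, 0.1]
grip_width: 0.0002
```

Emit:
drive_tool(series=[0, 0, 0, 0, 0, 0.14, 0, 0, 0, 0, 0, 0.14, 0, 0, 0, 0, 0, 0.14, 0, 0, 0, 0, 0, 0.14, 0, 0, 0, 0, 0, 0.14])

```text
time_s: 8.2
position: [0.4306, 0.3202, 0.2968]
tool_rot: [[-0.113, 0.994, -0.003], [0.994, 0.113, -0.001], [-0.001, -0.003, -1.0]]
ft_force: [-0.3, -0.3, -0.2]
grip_width: 0.0005
```

Emit:
drive_tool(series=[0, 0, 0, 0, 0, 0.14, 0, 0, 0, 0, 0, 0.03, 0, 0, 0, 0, 0, 0])

```text
time_s: 8.5
position: [0.4305, 0.3203, 0.2971]
tool_rot: [[0.051, 0.999, -0.002], [0.999, -0.051, -0.001], [-0.001, -0.002, -1.0]]
ft_force: [0.9, -0.1, -0.2]
grip_width: -0.0001
```

Run:
```python
from h import *
st(); print(np.round(readout.observe()['q'],1))
```

```text
t 8.5 A 0.4137 B 0.3417 z 0.2971 tip 0.2801 F [ 0.9 -0.  -0.2] grip -0.0001
x.ex 3.437585447116563e-05 x.ey 0.9999992006037897 z [-0.002 -0.001 -1.   ]
[24.  18.8 70.9 -0.  90.5 26.9]
```

Emit:
drive_tool(series=[-0.006, 0.045, 0, 0, 0, 0, -0.006, 0.045, 0, 0, 0, 0, -0.006, 0.045, 0, 0, 0, 0, -0.007, 0.022, 0, 0, 0, 0, 0, 0, 0, 0, 0, 0])

```text
time_s: 9.0
position: [0.5885, 0.286, 0.2958]
tool_rot: [[0.052, 0.999, -0.003], [0.999, -0.052, -0.001], [-0.001, -0.003, -1.0]]
ft_force: [0.1, 0.0, -0.0]
grip_width: -0.0
```

Emit:
drive_tool(series=[0, 0, 0.045, 0, 0, 0, 0, 0, 0.045, 0, 0, 0, 0, 0, 0.038, 0, 0, 0, 0, 0, 0, 0, 0, 0])

```text
time_s: 9.4
position: [0.583, 0.2874, 0.1652]
tool_rot: [[0.049, 0.999, -0.011], [0.999, -0.049, -0.003], [-0.004, -0.011, -1.0]]
ft_force: [0.8, 0.5, 0.5]
grip_width: 0.0001
```

Run:
```python
from h import *
st()
im,P=cloud('scene'); cv2.imwrite('pics/s7.png',cv2.resize(im[150:300,260:460],None,fx=4,fy=4))
im,P=cloud('top'); cv2.imwrite('pics/t7.png',cv2.resize(im[80:230,100:300],None,fx=4,fy=4))
```

```text
t 9.4 A 0.5677 B 0.3166 z 0.1652 tip 0.1482 F [0.7 0.6 0.5] grip 0.0001
x.ex -0.0017436941649618095 x.ey 0.9999918490310393 z [-0.011 -0.003 -1.   ]
```

View pics/s7.png

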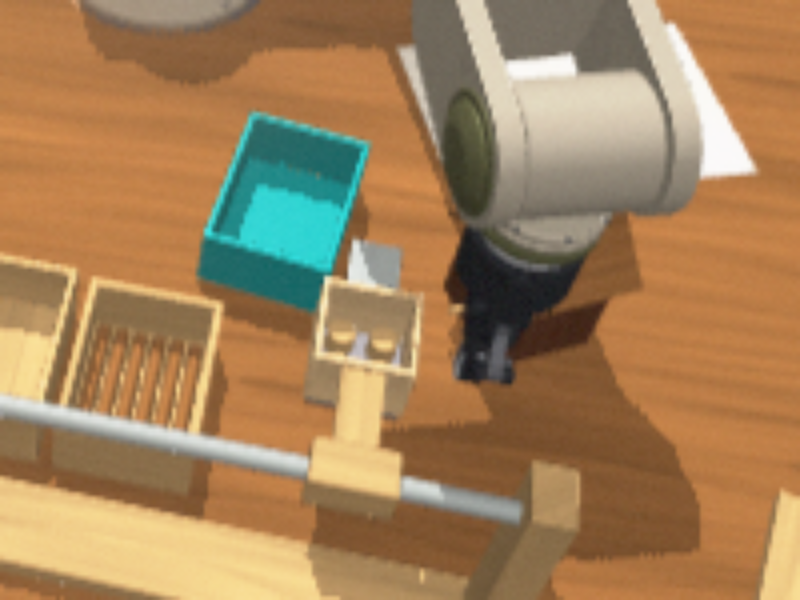

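View pics/t7.png

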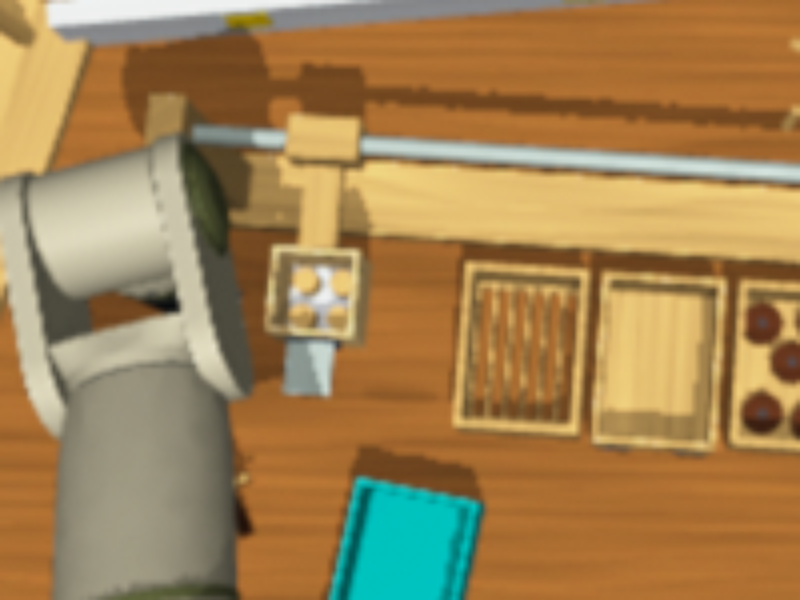

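Emit:
drive_tool(series=[-0.01, 0, 0, 0, 0, 0, -0.01, 0, 0, 0, 0, 0, -0.01, 0, 0, 0, 0, 0, -0.01, 0, 0, 0, 0, 0, -0.01, 0, 0, 0, 0, 0])

```text
time_s: 10.0
position: [0.5837, 0.2374, 0.1716]
tool_rot: [[0.05, 0.999, 0.002], [0.999, -0.05, 0.001], [0.001, 0.001, -1.0]]
ft_force: [0.9, 3.9, 2.2]
grip_width: -0.0001
```

Emit:
drive_tool(series=[-0.01, 0, 0, 0, 0, 0, -0.012, 0, 0, 0, 0, 0, -0.012, 0, 0, 0, 0, 0, -0.012, 0, 0, 0, 0, 0, -0.012, 0, 0, 0, 0, 0])

```text
time_s: 10.5
position: [0.5806, 0.1792, 0.1712]
tool_rot: [[0.05, 0.999, 0.001], [0.999, -0.05, 0.0], [0.0, 0.001, -1.0]]
ft_force: [0.9, 2.8, 5.8]
grip_width: -0.0001
```

Run:
```python
from h import *
st()
im,P=cloud('scene'); cv2.imwrite('pics/s8.png',cv2.resize(im[150:300,260:460],None,fx=4,fy=4))
```

```text
t 10.5 A 0.5708 B 0.2084 z 0.1712 tip 0.1542 F [0.8 2.8 5.8] grip -0.0001
x.ex -0.0006575220845460963 x.ey 0.9999997765513642 z [ 0.001  0.    -1.   ]
```

View pics/s8.png

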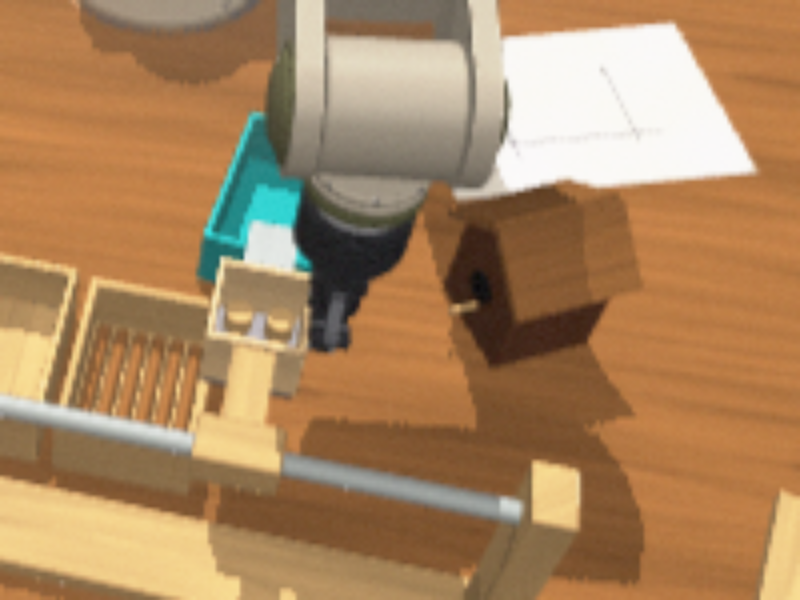

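Emit:
drive_tool(series=[-0.012, 0, 0, 0, 0, 0, -0.012, 0, 0, 0, 0, 0, -0.012, 0, 0, 0, 0, 0, -0.012, 0, 0, 0, 0, 0, -0.012, 0, 0, 0, 0, 0])

```text
time_s: 11.05
position: [0.5776, 0.1196, 0.1711]
tool_rot: [[0.05, 0.999, 0.001], [0.999, -0.05, 0.0], [0.0, 0.001, -1.0]]
ft_force: [0.9, 3.0, 5.6]
grip_width: -0.0001
```

Emit:
drive_tool(series=[-0.012, 0, 0, 0, 0, 0, -0.012, 0, 0, 0, 0, 0, -0.012, 0, 0, 0, 0, 0, -0.012, 0, 0, 0, 0, 0, -0.012, 0, 0, 0, 0, 0])

```text
time_s: 11.55
position: [0.5746, 0.0597, 0.1711]
tool_rot: [[0.05, 0.999, 0.001], [0.999, -0.05, 0.0], [0.0, 0.001, -1.0]]
ft_force: [1.1, 2.3, 5.7]
grip_width: 0.0001
```

Emit:
drive_tool(series=[-0.012, 0, 0, 0, 0, 0, -0.012, 0, 0, 0, 0, 0, -0.012, 0, 0, 0, 0, 0, -0.012, 0, 0, 0, 0, 0, -0.008, 0, 0, 0, 0, 0])

```text
time_s: 12.05
position: [0.5717, 0.0034, 0.1711]
tool_rot: [[0.05, 0.999, 0.0], [0.999, -0.05, -0.0], [-0.0, 0.0, -1.0]]
ft_force: [0.5, 3.4, 5.3]
grip_width: 0.0001
```

```bash
cat >> h.py <<'E'
def cup():
    im,P=cloud('top'); A=P@ex;B=P@ey;z=P[...,2]
    m=(z>0.184)&(z<0.2)&(A>.53)&(A<.615)&(B>-.15)&(B<.3)
    print('cup B',np.round(np.percentile(B[m],[1,50,99]),4),m.sum())
    m=(z>0.2)&(z<0.215)&(A>.66)&(A<.74)&(B>-.2)&(B<.3)
    print('block B',np.round(np.percentile(B[m],[1,50,99]),4),m.sum()) if m.any() else 0
    m=(z>0.174)&(z<0.19)&(A>.485)&(A<.53)&(B>-.15)&(B<.3)
    if m.any(): print('tab B',np.round(np.percentile(B[m],[1,50,99]),4),m.sum(),'A',A[m].min(),A[m].max(),'z',z[m].mean())
    return im,P
E
python3 - <<'E'
from h import *
st()
im,P=cup(); cv2.imwrite('pics/t9.png',cv2.resize(im[80:230,150:350],None,fx=4,fy=4))
E
```

```text
t 12.05 A 0.5708 B 0.0324 z 0.1711 tip 0.1541 F [0.3 3.4 5.3] grip 0.0001
x.ex -0.00039333615370458524 x.ey 0.9999999132348425 z [ 0. -0. -1.]
cup B [-0.0488 -0.0426  0.0223] 73
block B [-0.1779 -0.0122  0.2451] 235
tab B [-0.032  -0.0201 -0.0061] 98 A 0.4886890611147861 0.5296316526892619 z 0.18229515991604772
```

View pics/t9.png

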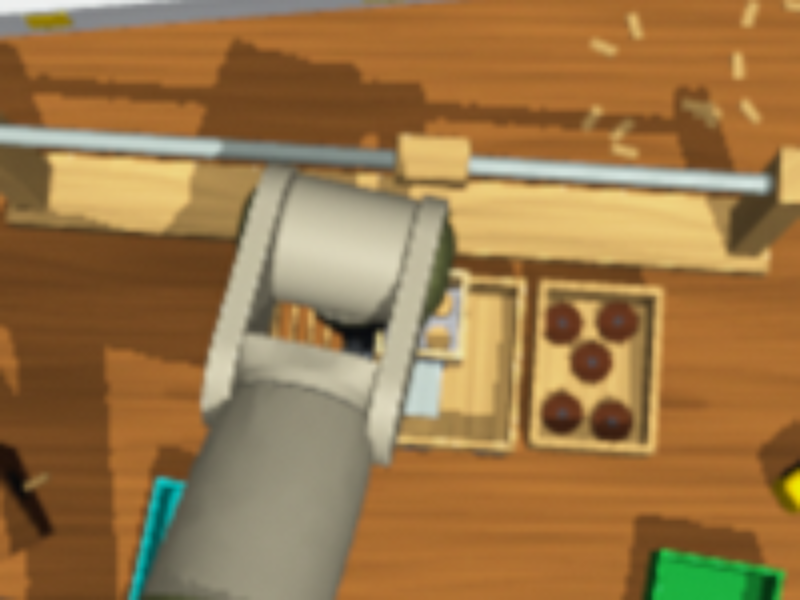

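Emit:
drive_tool(series=[-0.01, 0, 0, 0, 0, 0, -0.01, 0, 0, 0, 0, 0, -0.008, 0, 0, 0, 0, 0, -0.006, 0, 0, 0, 0, 0, 0, 0, 0, 0, 0, 0])

```text
time_s: 12.6
position: [0.57, -0.0309, 0.171]
tool_rot: [[0.051, 0.999, 0.0], [0.999, -0.051, -0.001], [-0.001, 0.0, -1.0]]
ft_force: [0.1, -1.9, 5.6]
grip_width: 0.0001
```

Run:
```python
from h import *
st()
im,P=cup()
```

```text
t 12.6 A 0.5708 B -0.0020 z 0.1710 tip 0.1540 F [ 0.1 -1.9  5.6] grip 0.0001
x.ex 8.407873062840369e-05 x.ey 0.999999259961767 z [ 0.    -0.001 -1.   ]
cup B [-0.0832 -0.0782 -0.0129] 67
block B [-0.1194 -0.0473  0.1981] 225
tab B [-0.0663 -0.0547 -0.0415] 85 A 0.4898021930449221 0.5277548575666111 z 0.18228938235917996
```

Emit:
drive_tool(series=[0.01, 0, 0, 0, 0, 0, 0.025, 0, 0, 0, 0, 0, 0, 0, -0.045, 0, 0, 0, 0, 0, -0.045, 0, 0, 0, 0, 0, -0.02, 0, 0, 0])

```text
time_s: 13.15
position: [0.5721, 0.0058, 0.2842]
tool_rot: [[0.049, 0.999, 0.004], [0.999, -0.049, -0.001], [-0.001, 0.004, -1.0]]
ft_force: [0.6, 0.1, 0.2]
grip_width: 0.0001
```

Emit:
drive_tool(series=[-0.03, -0.04, 0, 0, 0, 0, -0.03, -0.035, 0, 0, 0, 0, -0.02, 0, 0, 0, 0, 0, 0, 0, 0, 0, 0, -0.14, 0, 0, 0, 0, 0, -0.14])

```text
time_s: 13.65
position: [0.4922, -0.071, 0.2803]
tool_rot: [[-0.232, 0.973, -0.002], [0.973, 0.232, 0.0], [0.001, -0.002, -1.0]]
ft_force: [0.4, -0.4, 0.8]
grip_width: -0.0
```

Emit:
drive_tool(series=[0, 0, 0, 0, 0, -0.14, 0, 0, 0, 0, 0, -0.14, 0, 0, 0, 0, 0, -0.14, 0, 0, 0, 0, 0, -0.14, 0, 0, 0, 0, 0, -0.14])

```text
time_s: 14.15
position: [0.4924, -0.0704, 0.2801]
tool_rot: [[-0.805, 0.593, -0.002], [0.593, 0.805, 0.001], [0.002, -0.001, -1.0]]
ft_force: [-0.5, 0.3, -0.3]
grip_width: 0.0
```

Emit:
drive_tool(series=[0, 0, 0, 0, 0, -0.14, 0, 0, 0, 0, 0, -0.14, 0, 0, 0, 0, 0, -0.14, 0, 0, 0, 0, 0, -0.14, 0, 0, 0, 0, 0, -0.03])

```text
time_s: 14.65
position: [0.4925, -0.0704, 0.2802]
tool_rot: [[-0.999, 0.048, -0.002], [0.048, 0.999, 0.0], [0.002, 0.0, -1.0]]
ft_force: [0.4, -0.8, 0.2]
grip_width: -0.0001
```

Run:
```python
from h import *
st()
im,P=cup();cv2.imwrite('pics/t10.png',cv2.resize(im[80:230,150:350],None,fx=4,fy=4))
im,P=cloud('scene'); cv2.imwrite('pics/s10.png',cv2.resize(im[150:300,170:370],None,fx=4,fy=4))
```

```text
t 14.65 A 0.4955 B -0.0454 z 0.2802 tip 0.2632 F [ 0.4 -0.7  0.2] grip -0.0001
x.ex -0.9999949339701559 x.ey -0.002646590725086205 z [-0.002  0.    -1.   ]
cup B [-0.0806 -0.0609 -0.0445] 13
block B [-0.1462 -0.0456  0.2556] 235
```

View pics/s10.png

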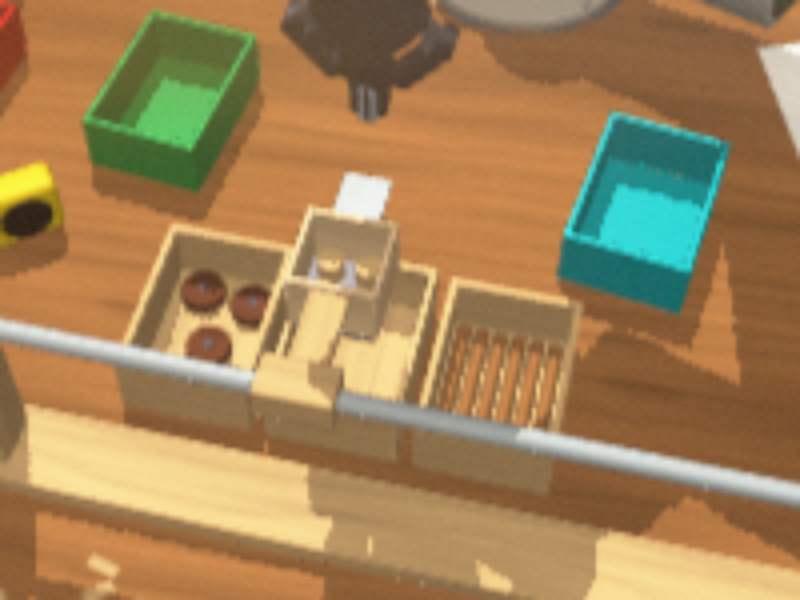

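View pics/t10.png

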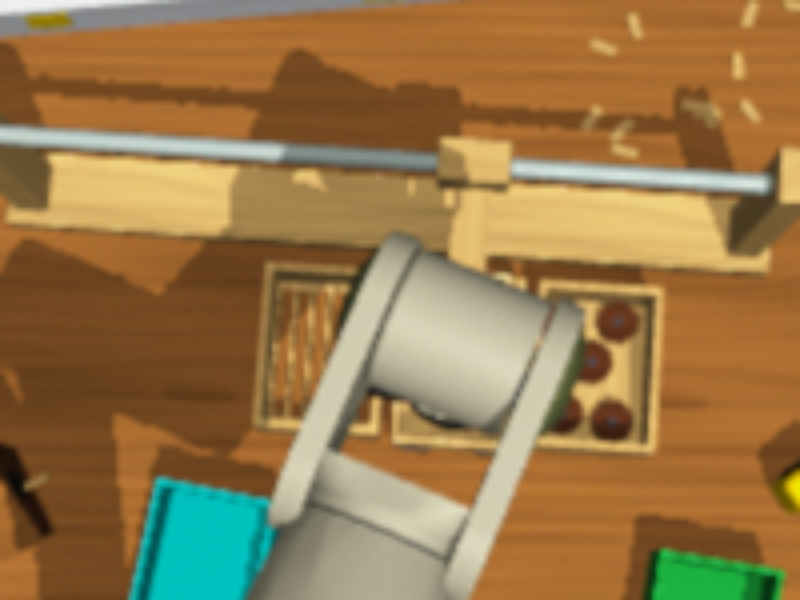

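Emit:
drive_tool(series=[0, 0, 0.04, 0, 0, 0, 0, 0, 0.03, 0, 0, 0, 0, 0, 0, 0, 0, 0, 0, 0, 0, 0, 0, 0])

```text
time_s: 15.15
position: [0.4932, -0.0708, 0.2115]
tool_rot: [[-0.999, 0.052, -0.0], [0.052, 0.999, -0.0], [-0.0, -0.0, -1.0]]
ft_force: [0.7, -0.1, 0.8]
grip_width: -0.0004
```

Run:
```python
from h import *
st()
im,P=cloud('scene'); cv2.imwrite('pics/s11.png',cv2.resize(im[150:300,170:370],None,fx=4,fy=4))
```

```text
t 15.15 A 0.4961 B -0.0457 z 0.2115 tip 0.1945 F [ 0.7 -0.1  0.8] grip -0.0004
x.ex -0.9999986398124936 x.ey 0.001649352091737047 z [-0. -0. -1.]
```

View pics/s11.png

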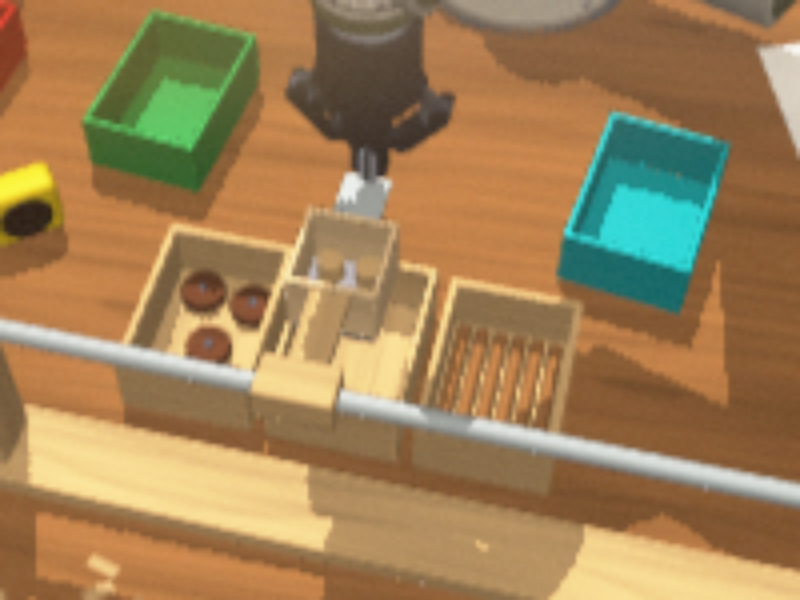

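Emit:
drive_tool(series=[0, 0, 0.008, 0, 0, 0, 0, 0, 0.004, 0, 0, 0, 0, 0, 0.004, 0, 0, 0, 0, 0, 0.004, 0, 0, 0, 0, 0, 0.004, 0, 0, 0])

```text
time_s: 15.7
position: [0.4937, -0.071, 0.1881]
tool_rot: [[-0.999, 0.051, 0.003], [0.051, 0.999, -0.001], [-0.004, -0.001, -1.0]]
ft_force: [-4.2, 2.3, 29.3]
grip_width: -0.0001
```

Emit:
drive_tool(series=[0, 0, 0, 0, 0, 0, 0, 0, 0, 0, 0, 0])

```text
time_s: 15.9
position: [0.4937, -0.071, 0.1886]
tool_rot: [[-0.999, 0.051, 0.004], [0.051, 0.999, -0.001], [-0.004, -0.001, -1.0]]
ft_force: [-2.7, 1.5, 12.3]
grip_width: 0.0003
```

Run:
```python
from h import *
st()
im,P=cloud('scene'); cv2.imwrite('pics/s12.png',cv2.resize(im[150:300,170:370],None,fx=4,fy=4))
```

```text
t 15.9 A 0.4966 B -0.0458 z 0.1886 tip 0.1716 F [-2.7  1.4 12.3] grip 0.0003
x.ex -0.9999929005469814 x.ey 0.00020379616613359414 z [ 0.004 -0.001 -1.   ]
```

View pics/s12.png

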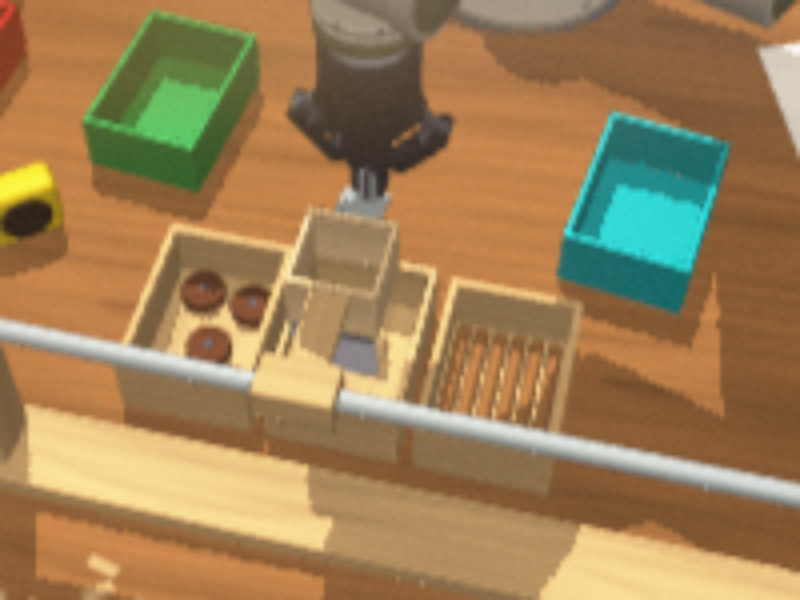

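The tab is at its lower end and the flap hangs open (dark, at 355,355). No feet are visible in the cup. I'll hold it down a second longer.

Emit:
drive_tool(series=[0, 0, 0, 0, 0, 0, 0, 0, 0, 0, 0, 0, 0, 0, 0, 0, 0, 0, 0, 0, 0, 0, 0, 0, 0, 0, 0, 0, 0, 0])

```text
time_s: 16.45
position: [0.4937, -0.0709, 0.1886]
tool_rot: [[-0.999, 0.051, 0.004], [0.051, 0.999, -0.001], [-0.004, -0.001, -1.0]]
ft_force: [-2.2, 1.9, 12.4]
grip_width: -0.0001
```

Emit:
drive_tool(series=[0, 0, 0, 0, 0, 0, 0, 0, 0, 0, 0, 0, 0, 0, 0, 0, 0, 0, 0, 0, 0, 0, 0, 0, 0, 0, 0, 0, 0, 0])

```text
time_s: 16.95
position: [0.4937, -0.071, 0.1886]
tool_rot: [[-0.999, 0.051, 0.004], [0.051, 0.999, -0.001], [-0.004, -0.001, -1.0]]
ft_force: [-2.0, 1.7, 12.9]
grip_width: -0.0001
```

Emit:
drive_tool(series=[0, 0, -0.006, 0, 0, 0, 0, 0, -0.008, 0, 0, 0, 0, 0, -0.03, 0, 0, 0, 0, 0, -0.045, 0, 0, 0, 0, 0, -0.03, 0, 0, 0])

```text
time_s: 17.45
position: [0.4931, -0.0708, 0.3086]
tool_rot: [[-0.999, 0.051, 0.002], [0.051, 0.999, -0.001], [-0.002, -0.001, -1.0]]
ft_force: [-0.1, -0.2, -0.1]
grip_width: -0.0002
```

Emit:
drive_tool(series=[0.045, 0, 0, 0, 0, 0, 0.045, 0, 0, 0, 0, 0, 0.045, 0, 0, 0, 0, 0, 0.02, 0, 0, 0, 0, 0, 0, 0, 0, 0, 0, 0])

```text
time_s: 17.95
position: [0.3364, -0.0624, 0.3063]
tool_rot: [[-0.999, 0.052, 0.001], [0.052, 0.999, -0.001], [-0.001, -0.001, -1.0]]
ft_force: [0.2, 0.2, -0.4]
grip_width: 0.0
```

Run:
```python
from h import *
st()
im,P=cup();cv2.imwrite('pics/t13.png',cv2.resize(im[80:230,150:350],None,fx=4,fy=4))
im,P=cloud('scene'); cv2.imwrite('pics/s13.png',cv2.resize(im[150:300,170:370],None,fx=4,fy=4))
r=vision.boxes_of('scene','foot0_center'); print([(np.round(x['location'],3).tolist(),round(x['confidence'],2)) for x in r])
im,P=cloud('wrist'); cv2.imwrite('pics/w13.png',im)
r=vision.boxes_of('wrist','foot0_center'); print([(np.round(x['location'],3).tolist(),round(x['confidence'],2)) for x in r])
```

```text
t 17.95 A 0.3391 B -0.0453 z 0.3063 tip 0.2893 F [ 0.2  0.2 -0.4] grip 0.0
x.ex -0.9999984823764139 x.ey 0.0013280204728791719 z [ 0.001 -0.001 -1.   ]
cup B [-0.0829 -0.0456 -0.0118] 165
block B [-0.1518 -0.0448  0.2418] 222
tab B [-0.0652 -0.0468 -0.0288] 144 A 0.48896089050757724 0.5299925883054927 z 0.18225072644476698
[([0.548, 0.047, 0.024], 0.69), ([0.533, -0.208, 0.02], 0.44)]
[]
```

View pics/s13.png

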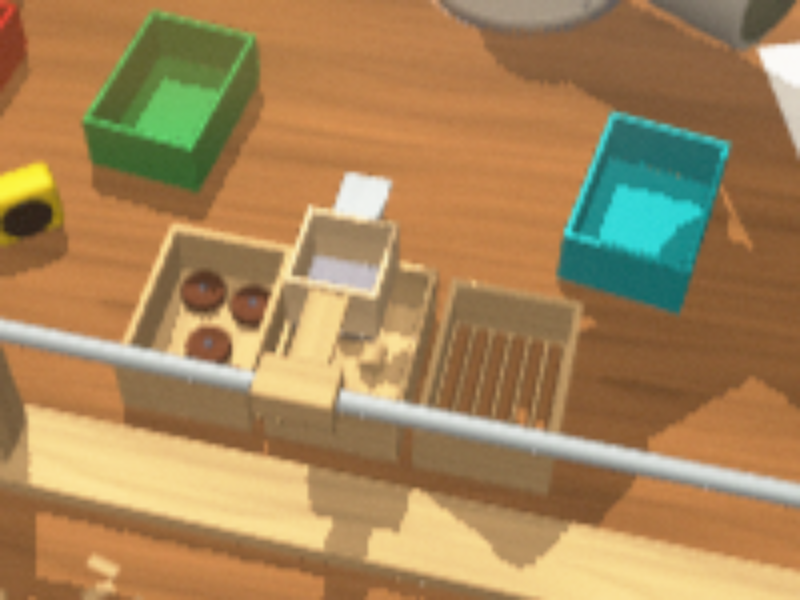

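View pics/t13.png

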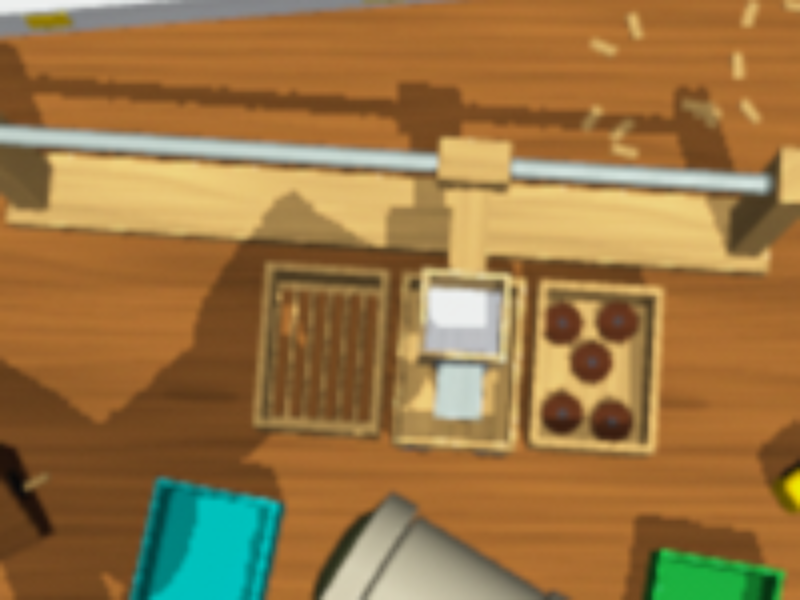

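View pics/w13.png

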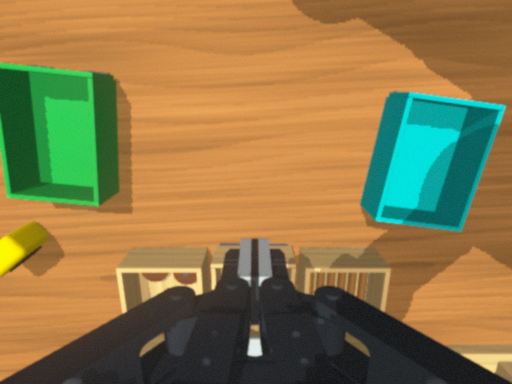

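Run:
```python
from h import *
T,_=pose()
im,P=cloud('wrist',T); A=P@ex;B=P@ey;z=P[...,2]
for zl in (.01,.02,.03,.04,.05):
    m=(((B>-.098)&(B<-.07))|((B>-.02)&(B<.004)))&(z>zl)&(z<zl+.01)&(A>.43)&(A<.5); print(zl,m.sum(),np.round(np.median(A[m]),4))
im,P=cloud('scene'); A=P@ex;B=P@ey;z=P[...,2]
m=(A>.485)&(A<.62)&(B>-.097)&(B<.003)&(z>.016)&(z<.055); print('feet pts',m.sum(),A[m].mean(),B[m].mean(),z[m].max())
c=im[205:275,230:300].copy(); cv2.imwrite('pics/s14.png',cv2.resize(c,None,fx=8,fy=8,interpolation=cv2.INTER_CUBIC))
```

```text
0.01 102 0.4763
0.02 56 0.4764
0.03 47 0.4763
0.04 55 0.4764
0.05 68 0.4765
feet pts 47 0.5489635633620238 -0.03335615253340004 0.05469580296828824
```

View pics/s14.png

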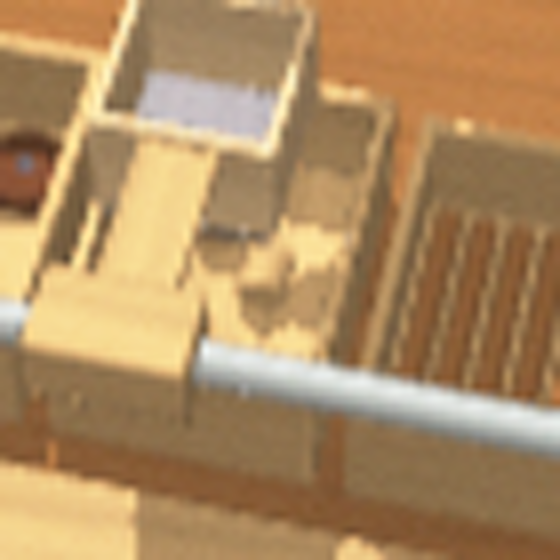

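Emit:
drive_tool(series=[0, 0, -0.02, 0, -0.14, 0, 0, 0, -0.02, 0, -0.14, 0, 0, 0, -0.02, 0, -0.14, 0, 0, 0, 0, 0, -0.1, 0, 0, 0, 0, 0, 0, 0])

```text
time_s: 18.8
position: [0.3289, -0.0624, 0.3646]
tool_rot: [[-0.866, 0.053, 0.497], [0.046, 0.999, -0.027], [-0.498, -0.0, -0.867]]
ft_force: [-0.3, 0.7, -0.4]
grip_width: 0.0
```

Run:
```python
from h import *
st()
im,P=cloud('wrist'); cv2.imwrite('pics/w15.png',cv2.resize(im,None,fx=1.5,fy=1.5))
r=vision.boxes_of('wrist','foot0_center'); print([(np.round(x['location'],3).tolist(),round(x['confidence'],2)) for x in r])
```

```text
t 18.8 A 0.3316 B -0.0457 z 0.3646 tip 0.3476 F [-0.3  0.7 -0.4] grip 0.0
x.ex -0.8672907050098566 x.ey 0.002236852545700736 z [ 0.497 -0.027 -0.867]
[([0.473, -0.073, 0.038], 0.64), ([0.514, -0.086, 0.029], 0.54)]
```

View pics/w15.png

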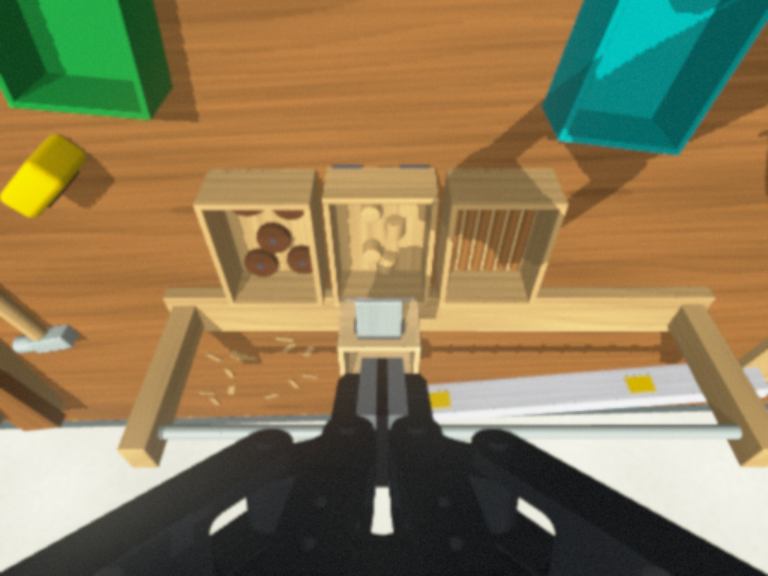

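The view shows four feet in the bin, at about (372,215), (395,228), (372,250) and (387,262). The front is shut, the cup is over the bin, and the robot is clear of everything.

```bash
python3 -c "
from h import *
print(env.close_job())"
```

```text
the job is handed in; nothing more can be done
None
```

I shut the bin's front, slid the cup over the bin and pressed its tab for over a second. All four feet fell in, and I handed the job in at about 19 s of the 64 s allowed; it reported no verdict.

What my last checks showed:
- **Front:** shut. Its outer face measured upright, at the same distance to within 0.2 mm from bottom to top.
- **Cup:** within about 1 mm of the bin's centre along the rail, empty, with its bottom closed. The tab is back up at 182 mm.
- **Feet:** all four are visible inside the bin in the last wrist picture.
- **Robot:** clear of everything, with wrist force near zero. I did not measure the birdhouse and tape again; the arm never came near the tape, and passed above or beside the birdhouse without touching it.

Some readings disagreed:
- **Foot detector:** it was unreliable. It mistook the trays for feet in the scene view and found only two of the four in the last picture, so the count of four is from my own look at it.
- **Front position:** the shut front stands about 6 mm nearer the robot than the tray fronts. It is upright, so I take this to be how the bin is built.
- **Highest force:** about 35 N, in fingertip contact with the front at its stop.

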